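Raise the sliding window of a dust screen to its pointer

TASK

The drying figures behind the dust screen have to be reached: with your fingertips beneath the lip at the bottom of the sliding window, gently push the window up until the lip is level with the steel pointer on the side post, without overshooting, and leave it there, drawing the hand back clear. Push only from beneath: do not grip the lip or press on the window's front, and leave the pointer and everything standing around undisturbed.

Things in the scene. Friction and masses are not known exactly. Their poses are not given: they have to be found in the camera images.
- lip: aluminium bar along the window's bottom, 270 mm long, 12 mm thick, jutting 54 mm out of the glass towards the robot, front edge round (radius 6 mm). Origin on the axis of that round edge, half-way along and half-way through it. x: level, into the screen, away from the robot; y: left along the lip; z up. Free air below, but a 12 mm base board lies on the table from 18 mm further in (+x) onward
- pane: rest of the window: clear pane 336 mm wide, about 200 mm high, with a wooden moulding on the lip that slopes up at 40 degrees from the lip's front edge to the glass, so the lip cannot well be gripped. Not to be pressed. Axes as the lip's; origin 48 mm behind the lip's (+x), same height
- window (a joint): height of the window above its rest stops, 0 to 0.22 m. It rises straight up between the posts; at 0 the lip's middle is 125 mm above the table. It is counterweighted: it moves against about 3 N of friction either way and some damping, and stays where it is left
- mark (a point): tip of the pointer: steel collar on the right-hand (-y) post, at any height, with a steel tongue 3 mm high that points inwards (+y) across the post's front. This point is the tongue's end, at its mid-height. A 5 mm bar at the same height sticks out 50 mm sideways from the collar, seen also from behind. Level: the lip's middle at this point's height. The window starts at least 45 mm lower
- screen: the fixed dust screen: base board 220 x 460 x 12 mm, two dark wooden posts 36 mm square, 500 mm high, 380 mm apart between centres, with a header; low clear cheeks; open above and at the far side. Origin on the table, midway between the posts, in the plane of the glass; x into the screen, y left, z up. Its place and turn vary
- flower_figure: loose bystander: flat wooden sunflower on a foot, 170 mm tall, foot 90 x 100 mm, stands drying on the floor of the screen, beyond the window; origin under its foot
- apple_figure: loose bystander: flat wooden apple on a foot, 130 mm tall, foot 80 x 100 mm, stands drying on the floor of the screen, beyond the window; origin under its foot
- varnish_jar: loose bystander: closed jar, 60 mm diameter, 85 mm tall, in front of the window near one end of the lip; origin under its foot
- paint_pot: loose bystander: open white cup, 56 mm diameter, 55 mm tall, in front of the window near the other end of the lip; origin under its foot
- roll_holder: loose bystander: wooden disc 130 mm in diameter with an upright post, 188 mm tall, at the left of the screen; origin under its foot
- offcut: loose bystander: wooden board 160 x 100 x 20 mm lying at the right; origin under its centre
- paint_tin: loose bystander: closed can 80 mm diameter, 100 mm tall, at the right of the screen; origin under its foot

How it is judged:
By the outcome, as a careful person would: the job done as asked, in the order asked, and still so for the second after the job is handed in, with the robot touching nothing.
It also fails if it takes over 48 s, if anything falls off the work surface, if the arm or the gripper's body presses on something with over 40 N, if the wrist force passes 120 N, or if a joint passes its speed limit or range.

ROBOT

A 7-joint arm with a two-finger parallel gripper is mounted at the origin on the work surface. World frame = base frame: x ahead of the robot, y to its left, z up, the work surface at z = 0. Lengths are in m, angles in rad, forces in N, time in s.
With the tool pointing down it reaches from about 0.4 to 0.85 m from the base axis. Payload 4.5 kg.
Tool frame: the origin (TCP) lies at the centre of the arm's flange, where the gripper is bolted on; the fingertips stand 166 mm ahead of it and the grasp point (between the pads) lies 147 mm ahead of it (r.grip_depth is the distance from the TCP to the grasp point, in m); z points along the fingers, y is the line along which they close (so a half turn about z gives the same grasp; the last joint's range is limited). The gripper opens to 88 mm and grips with 3 to 60 N. Pads are 18 mm wide; open, the fingers measure 123 mm over their backs; the gripper's body (75 mm by 187 mm) begins 45 mm behind the grasp point.
Start: joints at [-1.168, 0.689, -0.195, 1.565, 0.157, 0.902, -0.215], TCP at [0.225, 0.583, 0.405] pointing down, gripper open.
Joint ranges: [-3.01, 3.01], [-0.46, 2.08], [-1.47, 1.51], [0.13, 2.56], [-1, 4.14], [0.04, 2.09], [-2.66, 2.66]. Speed limits (rad/s): [2.57, 2.57, 3.14, 3.14, 3.14, 3.14, 3.14].

INTERFACE

Orientations are given as a unit quaternion [x, y, z, w].
In Python, from plant import status, cams, r, finder gives the robot as it stands.
- The arm moves only by the tool play_rows, never from a script. Its argument "rows" is a list of rows, each a list of 7 numbers: the opening in per cent of the stroke, from 0 (shut) to 100 (fully open), then the shift along the tool's x, y, z in m, then the turn, a rotation vector about the tool's x, y, z in degrees. A call has 1 to 8 rows; each row shifts and turns the commanded pose from where the row before left it, along the tool's axes as they then stand; what a row does not reach is not made up. A row lasts 1/8 s, in which the tool goes at most 62.5 mm and 10.7 degrees, less where a joint would pass 70% of its speed; a pose out of reach is approached as far as the arm can. A call with a gripper value outside its range is refused whole. The fingers move at their own pace and stop on an object; "grip_force" is the grip in N (left out, the last holds). Time passes only in rows, so rows that do not move let the fingers close. It gives the time, the measured TCP pose, the force, the opening and the grip force at its end, in the units of the state.
- status.get_state(): the state, without advancing time (a new reading comes with each control period).
- cams.snapshot(name): name is "scene" or "side" or "wrist"; returns the picture (420x560x3 uint8, red, green, blue); there is no depth.
- cams.camera_params(name): a dict with "vfov" (degrees; the focal length in pixels is half the picture's height over the tangent of half this angle, whatever the lens; pixels are square), "cx", "cy" (the principal point, pixels), "R" (3x3) and "t" (3): a world point X has camera coordinates R X + t; the wrist camera has in their place "tool_from_camera" (4x4, takes a point from camera to tool coordinates, whose origin is the TCP and whose axes are the flange's). Camera axes: x right, y down, z forward; pixel columns grow to the right and rows downward; lengths in m; the calibration is good to about 2 mm. A picture is of the moment at which its call begins: read the wrist's pose just before it. camera_params takes no time and is no camera call.
- r.finish_job(): hands the job in; it is judged then, once.
Trained networks look in the newest picture that a camera, given by its name, has taken for a name from the list of things; names that differ only in an ending like _2 or _b are one class to them, and where a whole thing is asked for, a point or a joint stands for the part that bears it (a point fixed in the world has none). Each returns a list of dicts, best first, with "score" (0 to 1); they miss things now and then, are a little off and sometimes report something else, mostly with a low value. They report only what shows in the picture. A call takes as long as a camera call.
- finder.spot_in(camera, label): "at" ([x, y, z] in m, in the coordinates of the camera as it stood for that picture, good to about 4 mm: the middle of the surface that is visible of it).
- finder.regions_of(camera, label): "mask" (420x560 bool, what is visible of it).
The state is a dict: "clock": time; "q": joint angles; "qd": joint speeds; "joint_torque": joint torques, N m; "tool_pos": TCP position; "eef_rot": TCP orientation; "contact_force": force on the tool from outside, world axes, zero at the start; "moment": the same for the moment, N m; "opening": opening from 0.0 (shut) to 1.0 (fully open); "finger_force": force on a finger pad.
Only numpy, scipy, OpenCV 4.12 (cv2) and the standard library are available. Lean on these libraries where they do the work, as an engineer would, in place of code of your own. Each camera call takes 0.05 s, during which the arm holds its last target. There are 200 camera calls.

## Working session

There is one attempt and no reset: what is moved stays moved. The work goes in short steps, Python scripts to look and compute and a tool call to move; the robot and the scene stay as the last step left them, time stands still between calls to the robot, and variables do not carry over. Pictures are saved under pics/ and viewed, at most 10 in all, crops included, and the job is handed in when it is done.

Besides the shell and the picture viewer there is one more tool, called as name([rows], argument=value, ...), one row to a line, values as JSON. play_rows: Moves the arm, as the interface text tells. Its arguments: {"type":"object","properties":{"rows":{"type":"array","items":{"type":"array","items":{"type":"number"}}},"grip_force":{"type":"number"}},"required":["rows"]}

```bash
mkdir -p pics; ls; cat > h.py <<'E'
import numpy as np, cv2
from plant import status, cams, r, finder
from scipy.spatial.transform import Rotation as R
def snap(n,f):
    im=cams.snapshot(n); cv2.imwrite('pics/'+f,im[:,:,::-1]); return im
def K(n):
    p=cams.camera_params(n); f=210/np.tan(np.radians(p['vfov'])/2); return p,f
def proj(n,X):
    p,f=K(n); c=np.array(p['R'])@np.array(X)+np.array(p['t']); return f*c[0]/c[2]+p['cx'],f*c[1]/c[2]+p['cy']
def ray(n,u,v):
    p,f=K(n); Rm=np.array(p['R']); t=np.array(p['t']); return -Rm.T@t, Rm.T@np.array([(u-p['cx'])/f,(v-p['cy'])/f,1])
def world(n,c):
    p,f=K(n); return np.array(p['R']).T@(np.array(c)-np.array(p['t']))
E
python3 - <<'E'
from h import *
s=status.get_state(); print(s['clock'],s['tool_pos'],s['eef_rot'])
for n in ('scene','side'):
    snap(n,n+'0.png'); p,f=K(n); print(n,f,p['cx'],p['cy'],'cam at',ray(n,0,0)[0])
    for l in ('lip','pane','mark','screen','varnish_jar','paint_pot','roll_holder','offcut','paint_tin'):
        for d in finder.spot_in(n,l)[:2]:
            print(l,round(d['score'],2),world(n,d['at']).round(3),np.round(proj(n,world(n,d['at']))))
E
```

```text
pics
0.0 [0.22522143 0.58265741 0.40390839] [ 1.83314608e-01  9.83053864e-01 -9.19027498e-04 -9.84954961e-05]
scene 410.5920467711457 285.0590790022765 207.73509154393028 cam at [0.98454773 0.04958389 1.21124254]
lip 0.69 [ 0.677 -0.283  0.255] [163. 194.]
lip 0.19 [ 0.7   -0.086  0.264] [241. 210.]
pane 0.84 [ 0.696 -0.089  0.253] [241. 210.]
mark 0.7 [ 0.679 -0.279  0.253] [165. 195.]
screen 0.85 [ 0.732 -0.107  0.156] [235. 233.]
screen 0.61 [ 0.696 -0.081  0.265] [243. 209.]
varnish_jar 0.59 [0.575 0.086 0.088] [312. 194.]
roll_holder 0.72 [0.54  0.439 0.015] [426. 203.]
offcut 0.74 [0.54  0.442 0.014] [426. 204.]
paint_tin 0.28 [ 0.434 -0.433  0.017] [153. 144.]
side 527.4127120994632 281.71895189535985 217.03179528287038 cam at [-0.18365948 -0.28380997  1.23278576]
lip 0.74 [ 0.64  -0.091  0.15 ] [311. 215.]
lip 0.51 [0.52  0.442 0.022] [118. 227.]
pane 0.68 [ 0.678 -0.096  0.225] [319. 186.]
mark 0.83 [ 0.647 -0.288  0.255] [393. 207.]
mark 0.4 [ 0.685 -0.106  0.245] [324. 180.]
screen 0.71 [ 0.686 -0.105  0.243] [324. 180.]
varnish_jar 0.58 [0.569 0.091 0.063] [238. 238.]
paint_pot 0.6 [ 0.529 -0.217  0.031] [343. 287.]
roll_holder 0.86 [0.521 0.44  0.019] [119. 228.]
roll_holder 0.72 [ 0.675 -0.089  0.229] [316. 185.]
offcut 0.82 [ 0.458 -0.442  0.022] [424. 338.]
paint_tin 0.94 [ 0.614 -0.433  0.091] [436. 271.]
```

View pics/scene0.png

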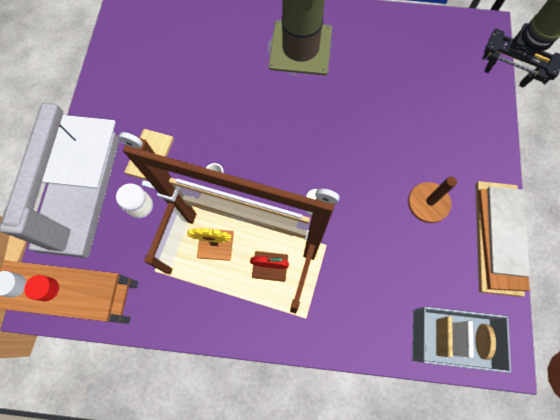

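View pics/side0.png

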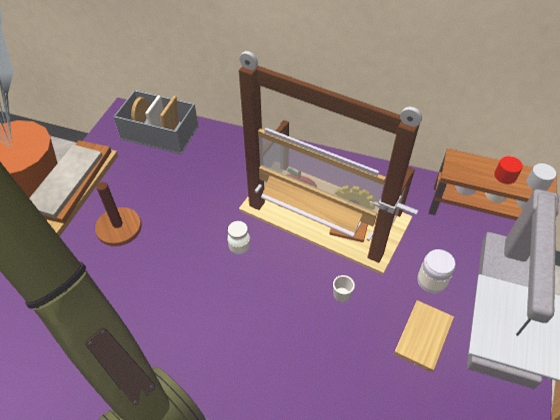

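The side view shows the lip as a light bar running from about (258,190) to (355,232), and the pointer collar near (393,207). The jar is at (238,237) and the pot at (343,288). I'll enlarge it to get exact pixels.

```bash
python3 - <<'E'
import cv2
a=cv2.imread('pics/side0.png')[165:270,235:425]
cv2.imwrite('pics/side0c.png',cv2.resize(a,None,fx=4.2,fy=4.2,interpolation=cv2.INTER_CUBIC))
from h import *
print(cams.camera_params('wrist'))
E
```

```text
{'vfov': 59.93652687311449, 'cx': 281.5305084769985, 'cy': 207.80983790596537, 'tool_from_camera': array([[ 1.17699450e-03, -9.55713933e-01, -2.94294908e-01,
         7.63697104e-02],
       [ 9.99999307e-01,  1.13134174e-03,  3.25369620e-04,
        -1.22307423e-03],
       [ 2.19878335e-05, -2.94295087e-01,  9.55714602e-01,
         1.98119307e-02],
       [ 0.00000000e+00,  0.00000000e+00,  0.00000000e+00,
         1.00000000e+00]])}
```

View pics/side0c.png

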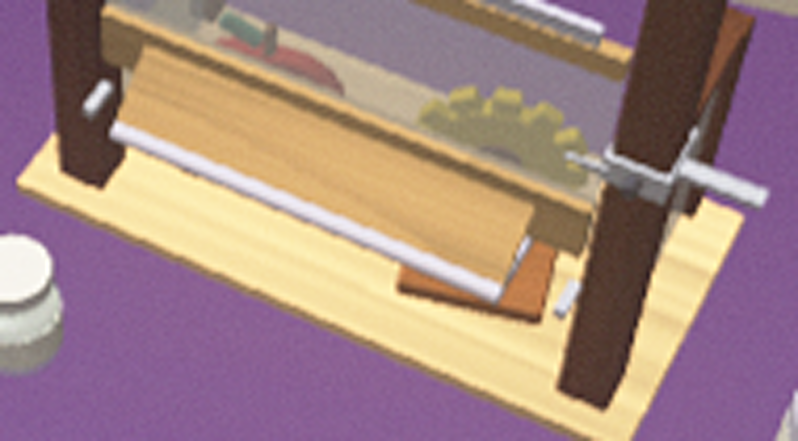

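```bash
python3 - <<'E'
from h import *
from scipy.optimize import brentq
o,a=ray('side',261.9,196.4); _,b=ray('side',354,234.8)
at=lambda d,z:o+d*(z-o[2])/d[2]
f=lambda z:np.linalg.norm(at(a,z)-at(b,z))-.27
z=brentq(f,0.02,.4); L,Rr=at(a,z),at(b,z); print('lip z by length',z,L,Rr)
for z in (.125,): 
  L,Rr=at(a,z),at(b,z); print(z,L,Rr,np.linalg.norm(L-Rr))
y=(L-Rr)/np.linalg.norm(L-Rr); y[2]=0; x=np.array([y[1],-y[0],0]); m=(L+Rr)/2
print('mid',m,'x',x,'yaw',np.degrees(np.arctan2(x[1],x[0])))
_,c=ray('side',370.2,202.1)
S=m+x*(.006+.048)   # glass plane pt
for dx in (-.018,-.022,-.026):
  t=((S+x*dx-o)@x)/(c@x); P=o+c*t; print('mark',dx,P,'lateral',(P-S)@y)
s=status.get_state(); M=R.from_quat(s['eef_rot']); print(M.as_matrix().round(3))
# local frame of things
for n,p in dict(jar=(.572,.088),pot=(.529,-.217),tin=(.614,-.433),off=(.458,-.442)).items():
  d=np.array([*p,0])-m; print(n,(d@x).round(3),(d@y).round(3))
G=R.from_matrix(np.c_[[0,0,1],-y,x]); print('goal',G.as_matrix().round(3))
print('rotvec tool from now deg',np.degrees((M.inv()*G).as_rotvec()))
E
```

```text
lip z by length 0.13950562965300217 [0.66707021 0.05514895 0.13950563] [ 0.62163679 -0.21100102  0.13950563]
0.125 [0.67835769 0.05964625 0.125     ] [ 0.63232145 -0.21003499  0.125     ] 0.2735823572620183
mid [ 0.65533957 -0.07519437  0.125     ] x [ 0.98574061 -0.16827194  0.        ] yaw -9.687361380338077
mark -0.018 [ 0.66522665 -0.23121504  0.22862984] lateral -0.15213218763047703
mark -0.022 [ 0.66112541 -0.23146914  0.23348123] lateral -0.15307279072954327
mark -0.026 [ 0.65702417 -0.23172324  0.23833263] lateral -0.1540133938286095
[[-0.933  0.36   0.   ]
 [ 0.36   0.933  0.   ]
 [ 0.     0.    -1.   ]]
jar -0.11 0.147
pot -0.101 -0.161
tin 0.019 -0.36
off -0.133 -0.395
goal [[ 0.    -0.168  0.986]
 [ 0.    -0.986 -0.168]
 [ 1.     0.     0.   ]]
rotvec tool from now deg [-121.2550134    12.1393956   121.25483635]
```

play_rows([
  [0,-0.048,-0.012,0,0,0,4.5],
  [0,-0.047,-0.012,0,0,0,4.5],
  [0,-0.046,-0.012,0,0,0,4.5],
  [0,-0.045,-0.012,0,0,0,4.5],
  [0,-0.044,-0.012,0,0,0,4.5],
  [0,-0.043,-0.012,0,0,0,4.5],
  [0,-0.042,-0.012,0,0,0,4.5],
  [0,-0.041,-0.012,0,0,0,4.5],
])

```text
clock: 2.0
tool_pos: [0.4515, 0.2985, 0.4049]
eef_rot: [0.479, 0.878, 0.0, 0.0]
contact_force: [0.5, -1.1, 0.4]
opening: 0.118
finger_force: 0.0
```

play_rows([
  [0,-0.04,-0.014,0,0,0,4.5],
  [0,-0.039,-0.014,0,0,0,4.5],
  [0,-0.038,-0.014,0,0,0,4.5],
  [0,-0.037,-0.014,0,0,0,4.5],
  [0,-0.036,-0.014,0,0,0,4.5],
  [0,-0.035,-0.014,0,0,0,4.5],
  [0,-0.034,-0.014,0,0,0,4.5],
  [0,-0.033,-0.014,0,0,0,4.5],
])

```text
clock: 3.0
tool_pos: [0.433, -0.0074, 0.4049]
eef_rot: [0.727, 0.687, 0.0, 0.0]
contact_force: [0.1, 0.3, -0.8]
opening: 0.005
finger_force: 0.0
```

```bash
python3 - <<'E'
from h import *
s=status.get_state(); print(s['clock'],s['tool_pos'],s['q'].round(3) if hasattr(s['q'],'round') else s['q']); print(R.from_quat(s['eef_rot']).as_matrix().round(3))
E
```

```text
3.0 [ 0.43298551 -0.00735111  0.40492638] [-0.148  0.45   0.086  2.125 -0.069  0.569 -0.07 ]
[[ 0.057  0.998  0.001]
 [ 0.998 -0.057  0.   ]
 [ 0.     0.001 -1.   ]]
```

play_rows([
  [0,0,0,0,0,-10,0],
  [0,0,0,0,0,-10,0],
])

```text
clock: 3.25
tool_pos: [0.4332, -0.0082, 0.4054]
eef_rot: [0.716, 0.675, -0.127, 0.121]
contact_force: [-1.1, 0.0, -1.4]
opening: 0.006
finger_force: 0.0
```

```bash
cat > st.py <<'E'
from h import *
s=status.get_state(); print(s['clock'],np.round(s['tool_pos'],4),np.round(s['q'],3),np.round(s['contact_force'],1)); print(R.from_quat(s['eef_rot']).as_matrix().round(3))
E
python3 st.py
```

```text
3.25 [ 0.4332 -0.0082  0.4054] [-0.486  0.505  0.417  2.132  0.264  0.617 -0.391] [-1.1  0.  -1.4]
[[ 0.056  0.998 -0.018]
 [ 0.936 -0.059 -0.346]
 [-0.346  0.002 -0.938]]
```

play_rows([
  [0,0,0,0,0,-10,0],
  [0,0,0,0,0,-10,0],
  [0,0,0,0,0,-10,0],
  [0,0,0,0,0,-10,0],
  [0,0,0,0,-8.7,0,-5],
  [0,0,0,0,-8.7,0,-5],
])

```text
clock: 4.0
tool_pos: [0.4337, -0.0054, 0.4044]
eef_rot: [0.513, 0.698, -0.295, 0.402]
contact_force: [1.2, -0.4, -0.3]
opening: 0.009
finger_force: 0.0
```

```bash
python3 st.py
```

```text
4.0 [ 0.4337 -0.0054  0.4044] [-0.975  0.85   1.025  2.295  1.122  0.378 -0.968] [ 1.2 -0.4 -0.3]
[[-0.149  0.955  0.258]
 [ 0.479  0.298 -0.826]
 [-0.865  0.001 -0.502]]
```

play_rows([
  [0,0,0,0,-8.7,0,-5],
  [0,0,0,0,-8.7,0,-5],
  [0,0,0,0,-8.7,0,-5],
])

```text
clock: 4.38
tool_pos: [0.435, -0.0111, 0.4088]
eef_rot: [0.41, 0.752, -0.253, 0.45]
contact_force: [-0.0, -1.3, -0.3]
opening: 0.005
finger_force: 0.0
```

```bash
python3 st.py
```

```text
4.375 [ 0.435  -0.0111  0.4088] [-0.933  0.789  0.945  2.396  1.948  0.442 -1.617] [-0.  -1.3 -0.3]
[[-0.259  0.844  0.47 ]
 [ 0.389  0.537 -0.749]
 [-0.884 -0.011 -0.467]]
```

play_rows([
  [0,0,0,0,-7,0,-4],
  [0,0,0,0,-7,0,-4],
  [0,0,0,0,-7,0,-4],
  [0,0,0,0,-7,0,-4],
  [0,0,0,0,-7,0,-4],
  [0,0,0,0,-7,0,-4],
])

```text
clock: 5.12
tool_pos: [0.4398, -0.0119, 0.4001]
eef_rot: [0.115, 0.86, -0.084, 0.49]
contact_force: [0.2, -0.4, -1.0]
opening: 0.004
finger_force: 0.0
```

```bash
python3 st.py
```

```text
5.125 [ 0.4398 -0.0119  0.4001] [-0.205  0.553 -0.06   2.558  2.557  1.03  -1.482] [ 0.2 -0.4 -1. ]
[[-0.494  0.28   0.823]
 [ 0.115  0.959 -0.258]
 [-0.862 -0.033 -0.506]]
```

play_rows([
  [0,0,0,0,0,0,-10],
  [0,0,0,0,0,0,-10],
  [0,0,0,0,0,0,-10],
  [0,0,0,0,0,0,-10],
  [0,0,0,0,0,0,-10],
  [0,0,0,0,0,0,-10],
  [0,0,0,0,0,0,-10],
  [0,0,0,0,0,0,-10],
])

```text
clock: 6.12
tool_pos: [0.4397, -0.0122, 0.3999]
eef_rot: [-0.466, 0.732, -0.381, 0.319]
contact_force: [-0.0, -0.2, -0.3]
opening: 0.009
finger_force: 0.0
```

```bash
python3 st.py
```

```text
6.125 [ 0.4397 -0.0122  0.3999] [-0.22   0.554 -0.037  2.559  2.565  1.025 -0.094] [-0.  -0.2 -0.3]
[[-0.362 -0.44   0.822]
 [-0.925  0.276 -0.26 ]
 [-0.113 -0.855 -0.507]]
```

play_rows([
  [0,0,0,0,0,0,-10],
  [0,0,0,0,0,0,-10],
  [0,0,0,0,0,0,-10],
  [0,0,0,0,0,0,-10],
  [0,0,0,0,0,0,-10],
  [0,0,0,0,0,0,-10],
  [0,0,0,0,0,0,-10],
  [0,0,0,0,0,0,-10],
])

```text
clock: 7.12
tool_pos: [0.4397, -0.0122, 0.3999]
eef_rot: [0.828, -0.261, 0.497, 0.0]
contact_force: [-0.4, 0.3, -0.6]
opening: 0.003
finger_force: 0.0
```

```bash
python3 st.py; cat > to.py <<'E'
from h import *
import sys
def goal(yaw,pitch=0):   # tool z forward at yaw, nose up by pitch, tool x up
    y=np.radians(yaw);p=np.radians(pitch)
    z=np.array([np.cos(y)*np.cos(p),np.sin(y)*np.cos(p),np.sin(p)]);x=np.array([-np.cos(y)*np.sin(p),-np.sin(y)*np.sin(p),np.cos(p)])
    return R.from_matrix(np.c_[x,np.cross(z,x),z])
def go(pos,yaw,pitch=0):
    s=status.get_state();M=R.from_quat(s['eef_rot']);G=goal(yaw,pitch)
    d=np.array(pos)-s['tool_pos']
    print('shift in tool now',M.inv().apply(d).round(4),'turn',np.degrees((M.inv()*G).as_rotvec()).round(2),'shift in goal frame',G.inv().apply(d).round(4))
if __name__=='__main__': a=list(map(float,sys.argv[1:])); go(a[:3],*a[3:])
E
python3 to.py 0.40 -0.03 0.20 -9.7 0
```

```text
7.125 [ 0.4397 -0.0122  0.3999] [-0.222  0.554 -0.032  2.559  2.568  1.024  1.3  ] [-0.4  0.3 -0.6]
[[ 0.37  -0.433  0.822]
 [-0.433 -0.863 -0.26 ]
 [ 0.822 -0.259 -0.507]]
shift in tool now [-0.1714  0.0844  0.0733] turn [ 12.27  29.01 -19.15] shift in goal frame [-0.1999  0.0242 -0.0361]
```

play_rows([
  [0,0,0,0,3.1,7.2,-4.8],
  [0,0,0,0,3.1,7.2,-4.8],
  [0,0,0,0,3.1,7.2,-4.8],
  [0,0,0,0,3.1,7.2,-4.8],
])

```text
clock: 7.62
tool_pos: [0.4636, 0.0357, 0.3577]
eef_rot: [0.819, -0.105, 0.565, -0.005]
contact_force: [1.3, 2.2, -1.8]
opening: 0.003
finger_force: 0.0
```

```bash
python3 st.py;python3 to.py 0.42 -0.035 0.20 -9.7 0
```

```text
7.625 [0.4636 0.0357 0.3577] [ 0.295  0.976 -1.14   2.559  2.386  1.769  2.081] [ 1.3  2.2 -1.8]
[[ 0.34  -0.167  0.925]
 [-0.178 -0.978 -0.111]
 [ 0.924 -0.127 -0.362]]
shift in tool now [-0.1479  0.0964  0.0246] turn [-1.36 21.38 -7.18] shift in goal frame [-0.1577  0.077  -0.0311]
```

```bash
python3 to.py 0.475 -0.04 0.27 -9.7 0
```

```text
shift in tool now [-0.0637  0.0832  0.0507] turn [-1.36 21.38 -7.18] shift in goal frame [-0.0877  0.0727  0.024 ]
```

play_rows([
  [0,-0.016,0.021,0.013,0,0,0],
  [0,-0.016,0.021,0.013,0,0,0],
  [0,-0.016,0.021,0.013,0,0,0],
  [0,-0.016,0.021,0.013,0,0,0],
  [0,0,0,0,0,0,0],
])

```text
clock: 8.25
tool_pos: [0.4784, -0.0421, 0.2674]
eef_rot: [0.821, -0.107, 0.561, -0.003]
contact_force: [-0.1, 1.0, -0.4]
opening: 0.006
finger_force: 0.0
```

```bash
python3 st.py;python3 to.py 0.475 -0.04 0.25 -9.7 0
```

```text
8.25 [ 0.4784 -0.0421  0.2674] [ 0.542  1.296 -1.174  2.542  2.719  1.842  2.368] [-0.1  1.  -0.4]
[[ 0.347 -0.173  0.922]
 [-0.179 -0.977 -0.116]
 [ 0.921 -0.125 -0.37 ]]
shift in tool now [-0.0176  0.0007  0.003 ] turn [-1.04 21.82 -7.16] shift in goal frame [-0.0174 -0.0015 -0.0037]
```

```bash
cat > fk.py <<'E'
import numpy as np
from scipy.spatial.transform import Rotation as R
from scipy.optimize import least_squares
D=[([-1.168,.689,-.195,1.565,.157,.902,-.215],[.2252,.5827,.4039],[.18331,.98305,-.00092,-.0001]),
([-.148,.45,.086,2.125,-.069,.569,-.07],[.4330,-.0074,.4049],[.727,.687,0,0]),
([-.486,.505,.417,2.132,.264,.617,-.391],[.4332,-.0082,.4054],[.716,.675,-.127,.121]),
([-.975,.85,1.025,2.295,1.122,.378,-.968],[.4337,-.0054,.4044],[.513,.698,-.295,.402]),
([-.933,.789,.945,2.396,1.948,.442,-1.617],[.435,-.0111,.4088],[.41,.752,-.253,.45]),
([-.205,.553,-.06,2.558,2.557,1.03,-1.482],[.4398,-.0119,.4001],[.115,.86,-.084,.49]),
([-.22,.554,-.037,2.559,2.565,1.025,-.094],[.4397,-.0122,.3999],[-.466,.732,-.381,.319]),
([-.222,.554,-.032,2.559,2.568,1.024,1.3],[.4397,-.0122,.3999],[.828,-.261,.497,0]),
([.295,.976,-1.14,2.559,2.386,1.769,2.081],[.4636,.0357,.3577],[.819,-.105,.565,-.005]),
([.542,1.296,-1.174,2.542,2.719,1.842,2.368],[.4784,-.0421,.2674],[.821,-.107,.561,-.003])]
s=-1
def fk(q,P):
    T=R.from_euler('z',P[0]);p=np.zeros(3);els=[]
    off=np.r_[0,0,P[2],P[3],0,P[4],P[5],0,P[6],P[7],0,P[8],P[9],0,P[10],P[11],0,P[12],0,0,P[13]].reshape(7,3)
    for i in range(7):
        T=T*(R.from_euler('z',s*q[i]) if i%2==0 else R.from_euler('y',q[i]))
        p=p+T.apply(off[i]); els.append(p)
    return p,T*R.from_euler('z',P[1]),np.array(els)
def res(P):
    o=[]
    for q,p,e in D:
        a,T,_=fk(q,P); o+=list(a-p)+list((T.inv()*R.from_quat(e)).as_rotvec()*.3)
    return np.array(o+list(1e-4*np.array(P[2:])))
def fit():
    best=None
    for a in (0,1.57,3.14,-1.57):
        for b in (0,1.57,3.14,-1.57):
            f=least_squares(res,[a,b,.3,0,0,0,.3,0,0,.3,0,0,0,.1])
            if best is None or f.cost<best.cost: best=f
    return best
if __name__=='__main__':
    f=fit(); print(f.cost,f.x.round(4)); print(np.abs(f.fun[:60]).reshape(10,6).max(1).round(4)); np.save('P.npy',f.x)
E
python3 fk.py
```

```text
0.002381057761859397 [-0.0654  1.5301  0.3438  0.0047  0.2909 -0.0179  0.292  -0.0044  0.1882
  0.0213  0.1908  0.0041  0.0728  0.0712]
[0.0138 0.0192 0.0139 0.0192 0.017  0.017  0.0167 0.0167 0.0186 0.0181]
```

```bash
python3 - <<'E'
import fk,numpy as np
from scipy.optimize import least_squares
P0=np.load('P.npy'); base=fk.fk
def f2(q,P): return base(np.array(q)+np.r_[0,P[14:19],0],P[:14])
fk.fk=f2
f=least_squares(fk.res,np.r_[P0,np.zeros(5)]); print(f.cost,f.x.round(4)); print(np.abs(f.fun[:60]).reshape(10,6).max(1).round(4)); np.save('P2.npy',f.x)
E
```

```text
0.0016703077783348087 [-6.450e-02  1.543e+00  3.448e-01  4.800e-03  2.880e-01 -1.920e-02
  2.866e-01 -1.400e-03  1.851e-01  1.910e-02  1.870e-01  5.500e-03
  6.380e-02  8.040e-02  8.500e-03  1.690e-02 -1.850e-02  3.940e-02
 -2.160e-02]
[0.0135 0.0099 0.0104 0.0166 0.0111 0.0138 0.014  0.0136 0.012  0.0124]
```

```bash
python3 - <<'E'
import numpy as np,itertools
import fk
from scipy.spatial.transform import Rotation as R
from scipy.optimize import least_squares
# orientation only, all sign combos
Q=np.array([d[0] for d in fk.D]);E=R.from_quat([d[2] for d in fk.D])
out=[]
for sg in itertools.product((1,-1),repeat=6):
    sg=(1,)+sg
    def T(P):
        t=R.from_euler('z',np.full(10,P[0]))
        for i in range(7): t=t*R.from_euler('zyzyzyz'[i],-sg[i]*Q[:,i])
        return t*R.from_euler('z',P[1])
    for a in (0,2,4):
        for b in (0,2,4):
            f=least_squares(lambda P:(T(P).inv()*E).as_rotvec().ravel(),[a,b]); out.append((f.cost,sg,f.x.round(3)))
out.sort(key=lambda t:t[0])
for o in out[:4]:print(o)
# tilt mount
f=least_squares(lambda P:(lambda t:(t.inv()*E).as_rotvec().ravel())((lambda t:t*R.from_rotvec(P[3:6]))(R.from_rotvec(np.tile(P[:3],(10,1)))*R.from_euler('z',-Q[:,0])*R.from_euler('y',Q[:,1])*R.from_euler('z',-Q[:,2])*R.from_euler('y',Q[:,3])*R.from_euler('z',-Q[:,4])*R.from_euler('y',Q[:,5])*R.from_euler('z',-Q[:,6]))),[0,0,-.06,0,0,1.53])
print(f.cost,f.x.round(4),np.abs(f.fun).reshape(10,3).max(1).round(3))
E
```

```text
(np.float64(1.1022315019314383e-05), (1, -1, 1, -1, 1, -1, 1), array([6.283, 1.571]))
(np.float64(1.1022315019314793e-05), (1, -1, 1, -1, 1, -1, 1), array([0.   , 1.571]))
(np.float64(1.1022315019314998e-05), (1, 1, 1, 1, 1, 1, 1), array([3.142, 4.712]))
(np.float64(1.1022315019315039e-05), (1, -1, 1, -1, 1, -1, 1), array([6.283, 7.854]))
7.940339336639066e-06 [-1.0000e-04 -2.0000e-04  3.0000e-04  6.0000e-04  6.0000e-04  1.5706e+00] [0.002 0.001 0.001 0.001 0.001 0.002 0.001 0.    0.    0.001]
```

```bash
cat > kin.py <<'E'
import numpy as np, fk
from scipy.spatial.transform import Rotation as R
from scipy.optimize import least_squares
lo=np.array([-3.01,-.46,-1.47,.13,-1,.04,-2.66]);hi=np.array([3.01,2.08,1.51,2.56,4.14,2.09,2.66])
def Rs(q):
    T=R.identity();o=[]
    for i in range(7):
        T=T*(R.from_euler('z',-q[i]) if i%2==0 else R.from_euler('y',q[i])); o.append(T.as_matrix())
    return o
A=np.vstack([np.hstack(Rs(d[0])) for d in fk.D]);b=np.concatenate([d[1] for d in fk.D])
lam=1e-3
OFF=np.linalg.lstsq(np.vstack([A,lam*np.eye(21)]),np.r_[b,np.zeros(21)],rcond=None)[0]
def FK(q):
    o=Rs(q); ps=[];p=np.zeros(3)
    for i in range(7): p=p+o[i]@OFF[3*i:3*i+3]; ps.append(p)
    return p,R.from_matrix(o[6])*R.from_euler('z',np.pi/2),np.array(ps)
def ik(pos,rot,q0,w=.0):
    f=least_squares(lambda q:np.r_[10*(FK(q)[0]-pos),3*(rot.inv()*FK(q)[1]).as_rotvec(),w*(q-q0)],np.clip(q0,lo+.01,hi-.01),bounds=(lo,hi));return f.x,np.abs(f.fun[:6]).max()
E
python3 - <<'E'
from kin import *
from to import goal
print(OFF.reshape(7,3).round(3),np.abs(A@OFF-b).max())
G=goal(-9.7,0); m=np.array([.655,-.075,0]); x=G.as_matrix()[:,2]
for back,z in ((.15,.10),(.15,.21),(.2,.10),(.2,.2)):
    pos=m-x*back+[0,0,z]
    for q0 in ([0,.7,0,2.1,3.14,1.4,1.57],[.5,1.3,-1.17,2.5,2.7,1.84,2.37]):
        q,e=ik(pos,G,np.array(q0),.02); print(pos.round(3),q.round(2),round(e,3),'joint pts z',FK(q)[2][:,2].round(2))
E
```

```text
[[ 0.    -0.009  0.346]
 [-0.    -0.009  0.281]
 [ 0.002 -0.014  0.281]
 [ 0.001 -0.014  0.172]
 [-0.    -0.     0.172]
 [ 0.    -0.     0.08 ]
 [ 0.     0.     0.08 ]] 0.0003278222485224025
[ 0.507 -0.05   0.1  ] [-0.31  1.61  0.34  2.3   2.6   2.09  0.9 ] 0.001 joint pts z [0.35 0.34 0.33 0.22 0.1  0.1  0.1 ]
[ 0.507 -0.05   0.1  ] [ 0.48  1.67 -0.75  2.26  3.48  2.09  2.53] 0.0 joint pts z [0.35 0.32 0.28 0.19 0.1  0.1  0.1 ]
[ 0.507 -0.05   0.21 ] [-0.25  1.37  0.3   2.45  2.74  2.09  1.05] 0.001 joint pts z [0.35 0.4  0.46 0.34 0.21 0.21 0.21]
[ 0.507 -0.05   0.21 ] [ 0.51  1.5  -0.94  2.41  3.31  2.09  2.61] 0.0 joint pts z [0.35 0.37 0.37 0.29 0.21 0.21 0.21]
[ 0.458 -0.041  0.1  ] [-0.47  1.77  0.49  2.42  2.37  2.09  0.51] 0.001 joint pts z [0.35 0.29 0.24 0.17 0.1  0.1  0.1 ]
[ 0.458 -0.041  0.1  ] [ 0.55  1.75 -0.79  2.35  3.6   2.09  2.66] 0.135 joint pts z [0.35 0.3  0.24 0.16 0.1  0.1  0.1 ]
[ 0.458 -0.041  0.2  ] [-0.47  1.62  0.63  2.56  2.51  2.09  0.48] 0.077 joint pts z [0.35 0.33 0.33 0.26 0.2  0.2  0.2 ]
[ 0.458 -0.041  0.2  ] [ 0.55  1.56 -0.93  2.49  3.39  2.09  2.66] 0.196 joint pts z [0.35 0.35 0.34 0.27 0.2  0.2  0.2 ]
```

```bash
python3 - <<'E'
from kin import *
from to import goal
m=np.array([.655,-.075,0])
for yaw in (-9.7,0,10):
 for p in (-5,-10,-15,-20):
  G=goal(yaw,p); z=G.as_matrix()[:,2];print('yaw,pitch',yaw,p)
  q0=np.array([0,1.2,0,2.1,3.14,1.5,1.57])
  for back,h in ((.15,.235),(.15,.115),(.21,.115),(.22,.24)):
    pos=m+[0,0,h-.009]-z*back
    q,e=ik(pos,G,q0,.02); print(pos.round(3),q.round(2),round(e,3),'margin',np.minimum(q-lo,hi-q).min().round(2))
E
```

```text
yaw,pitch -9.7 -5
[ 0.508 -0.05   0.239] [-0.02  1.2  -0.07  2.48  2.9   2.02  1.51] 0.0 margin 0.07
[ 0.508 -0.05   0.119] [-0.17  1.49  0.15  2.34  2.79  2.09  1.21] 0.001 margin 0.0
[ 0.449 -0.04   0.124] [-0.47  1.74  0.52  2.51  2.47  2.09  0.5 ] 0.001 margin 0.0
[ 0.439 -0.038  0.25 ] [-0.03  1.21 -0.14  2.56  2.83  2.09  1.52] 0.429 margin 0.0
yaw,pitch -9.7 -10
[ 0.509 -0.05   0.252] [-0.03  1.13 -0.05  2.48  2.9   1.86  1.51] 0.0 margin 0.08
[ 0.509 -0.05   0.132] [-0.    1.4  -0.09  2.36  2.92  2.02  1.53] 0.0 margin 0.07
[ 0.451 -0.04   0.142] [-0.41  1.64  0.48  2.55  2.63  2.09  0.66] 0.001 margin 0.0
[ 0.441 -0.038  0.269] [ 0.53  1.43 -1.21  2.56  2.95  2.09  2.66] 0.354 margin 0.0
yaw,pitch -9.7 -15
[ 0.512 -0.051  0.265] [-0.04  1.05 -0.03  2.48  2.92  1.7   1.51] 0.0 margin 0.08
[ 0.512 -0.051  0.145] [-0.01  1.34 -0.07  2.38  2.92  1.89  1.52] 0.0 margin 0.18
[ 0.455 -0.041  0.16 ] [-0.17  1.43  0.11  2.56  2.82  2.09  1.21] 0.024 margin 0.0
[ 0.446 -0.039  0.288] [ 0.55  1.39 -1.34  2.56  2.75  2.04  2.66] 0.313 margin 0.0
yaw,pitch -9.7 -20
[ 0.516 -0.051  0.277]
[... 2283 characters left out ...]
  2.56  3.33  1.45  2.66] 0.039 margin 0.0
yaw,pitch 10 -15
[ 0.512 -0.1    0.265] [0.18 1.04 0.06 2.42 3.53 1.62 1.64] 0.0 margin 0.14
[ 0.512 -0.1    0.145] [0.17 1.33 0.08 2.33 3.52 1.82 1.68] 0.0 margin 0.23
[ 0.455 -0.11   0.16 ] [0.23 1.37 0.08 2.48 3.62 1.98 1.81] 0.0 margin 0.08
[ 0.446 -0.112  0.288] [ 0.88  1.25 -1.11  2.56  3.16  1.37  2.66] 0.016 margin 0.0
yaw,pitch 10 -20
[ 0.516 -0.099  0.277] [0.17 0.97 0.07 2.4  3.52 1.46 1.61] 0.0 margin 0.16
[ 0.516 -0.099  0.157] [0.16 1.26 0.08 2.34 3.51 1.67 1.66] 0.0 margin 0.22
[ 0.461 -0.109  0.178] [0.23 1.28 0.07 2.49 3.58 1.83 1.77] 0.0 margin 0.07
[ 0.451 -0.111  0.306] [ 0.49  0.93 -0.36  2.56  3.44  1.42  1.96] 0.003 margin 0.0
```

```bash
cat > sim.py <<'E'
from kin import *
from to import goal
from scipy.spatial.transform import Slerp
def walk(q,p1,G1,n=10,w=.05):
    p0,R0,_=FK(q); sl=Slerp([0,1],R.concatenate([R0,G1])); e=0
    for t in np.linspace(0,1,n+1)[1:]: q,e1=ik(p0+t*(p1-p0),sl(t),q,w); e=max(e,e1)
    return q,e
E
python3 - <<'E'
from sim import *
qn=np.array([.542,1.296,-1.174,2.542,2.719,1.842,2.368]); m=np.array([.655,-.075,0])
for yaw in (10,25,40):
 for p in (-5,-10):
  G=goal(yaw,p); z=G.as_matrix()[:,2]; P=lambda b,h:m+[0,0,h-.009]-z*b
  G3=goal(yaw,-35); 
  print('yaw',yaw,p)
  q=qn
  for nm,pos,g in (('up35',P(.19,.27)+[0,0,.05],G3),('pre',P(.19,.10),G),('under',P(.15,.10),G),('top',P(.15,.24),G),('down',P(.15,.23),G),('back',P(.2,.22),G)):
    q,e=walk(q,pos,g); print(nm,pos.round(3),q.round(2),round(e,3),np.minimum(q-lo,hi-q).min().round(2))
E
```

```text
yaw 10 -5
up35 [ 0.469 -0.108  0.328] [ 0.87  0.97 -1.14  2.42  2.69  0.92  2.66] 0.0 0.0
pre [ 0.469 -0.108  0.108] [ 0.83  1.65 -0.77  2.32  3.75  1.49  2.66] 0.0 0.0
under [ 0.508 -0.101  0.104] [ 0.79  1.63 -0.8   2.23  3.71  1.43  2.61] 0.0 0.05
top [ 0.508 -0.101  0.244] [ 0.78  1.35 -0.94  2.39  3.46  1.43  2.56] 0.0 0.1
down [ 0.508 -0.101  0.234] [ 0.78  1.37 -0.93  2.38  3.48  1.43  2.57] 0.0 0.09
back [ 0.459 -0.11   0.228] [ 0.82  1.42 -0.9   2.5   3.54  1.54  2.63] 0.0 0.03
yaw 10 -10
up35 [ 0.471 -0.107  0.344] [ 0.89  0.93 -1.16  2.41  2.66  0.87  2.66] 0.0 0.0
pre [ 0.471 -0.107  0.124] [ 0.82  1.59 -0.8   2.36  3.62  1.46  2.66] 0.0 0.0
under [ 0.51  -0.101  0.117] [ 0.78  1.58 -0.83  2.26  3.58  1.39  2.61] 0.0 0.05
top [ 0.51  -0.101  0.257] [ 0.78  1.28 -0.96  2.39  3.34  1.36  2.54] 0.0 0.12
down [ 0.51  -0.101  0.247] [ 0.78  1.31 -0.95  2.39  3.36  1.37  2.55] 0.0 0.11
back [ 0.461 -0.109  0.246] [ 0.81  1.34 -0.93  2.51  3.4   1.48  2.6 ] 0.0 0.05
yaw 25 -5
up35 [ 0.483 -0.155  0.328] [ 1.02  0.95 -1.05  2.26  3.02  0.43  2.66] 0.0 0.0
pre [ 0.483 -0.155  0.10
[... 1165 characters left out ...]
54 -1.33  2.02  3.94  0.21  2.4 ] 0.0 0.14
down [ 0.541 -0.171  0.234] [ 1.17  1.56 -1.32  2.01  3.95  0.21  2.41] 0.0 0.15
back [ 0.502 -0.203  0.228] [ 1.28  1.61 -1.37  2.04  4.    0.11  2.41] 0.0 0.07
yaw 40 -10
up35 [ 0.512 -0.195  0.344] [ 1.1   0.98 -1.09  2.06  4.14  0.04  1.76] 0.082 0.0
pre [ 0.512 -0.195  0.124] [ 1.24  1.72 -1.24  1.96  4.14  0.11  2.4 ] 0.001 0.0
under [ 0.542 -0.17   0.117] [ 1.15  1.71 -1.2   1.92  4.11  0.18  2.41] 0.0 0.03
top [ 0.542 -0.17   0.257] [ 1.13  1.43 -1.25  2.03  3.93  0.24  2.32] 0.0 0.2
down [ 0.542 -0.17   0.247] [ 1.13  1.44 -1.24  2.02  3.94  0.24  2.33] 0.0 0.2
back [ 0.504 -0.202  0.246] [ 1.25  1.48 -1.29  2.06  3.99  0.15  2.32] 0.0 0.11
```

```bash
cat >> to.py <<'E'
E
python3 - <<'E'
from sim import *
from plant import status
s=status.get_state(); M=R.from_quat(s['eef_rot']); q=np.array(s['q'])
print(np.abs(FK(q)[0]-s['tool_pos']).max())
G=goal(10,-20)*R.from_euler('z',8,degrees=True); pos=np.array([.465,-.11,.25]); d=pos-s['tool_pos']
print('shift now',M.inv().apply(d).round(4),'turn',np.degrees((M.inv()*G).as_rotvec()).round(2))
q,e=walk(q,pos,G); print(q.round(2),e,FK(q)[2].round(2))
G=goal(10,-8)*R.from_euler('z',8,degrees=True)
for pos in ([.46,-.11,.12],[.51,-.1,.115],[.51,-.1,.25],[.46,-.11,.24]):
  q,e=walk(q,np.array(pos),G); print(q.round(2),round(e,3))
E
```

```text
0.00010876868257536643
shift now [-0.0085  0.0708  0.0019] turn [16.12 -0.53 -5.85]
[ 0.85  1.3  -1.06  2.5   3.13  1.31  2.53] 0.00011638267495299022 [[-0.01 -0.01  0.35]
 [ 0.16 -0.22  0.42]
 [ 0.34 -0.43  0.49]
 [ 0.33 -0.28  0.39]
 [ 0.32 -0.14  0.3 ]
 [ 0.39 -0.12  0.28]
 [ 0.46 -0.11  0.25]]
[ 0.9   1.68 -0.9   2.37  3.64  1.4   2.66] 0.0
[ 0.85  1.66 -0.94  2.25  3.59  1.32  2.61] 0.0
[ 0.84  1.38 -1.08  2.39  3.33  1.34  2.55] 0.0
[ 0.88  1.43 -1.05  2.51  3.39  1.45  2.6 ] 0.0
```

play_rows([
  [0,-0.002,0.018,0,4,0,-1.5],
  [0,-0.002,0.018,0,4,0,-1.5],
  [0,-0.002,0.018,0,4,0,-1.5],
  [0,-0.002,0.018,0,4,0,-1.5],
  [0,0,0,0,0,0,0],
])

```text
clock: 8.88
tool_pos: [0.472, -0.1118, 0.2531]
eef_rot: [0.815, 0.015, 0.572, -0.087]
contact_force: [0.4, -1.3, 0.6]
opening: 0.007
finger_force: 0.0
```

```bash
python3 st.py; python3 - <<'E'
from h import *
s=status.get_state(); snap('wrist','w1.png')
E
```

```text
8.875 [ 0.472  -0.1118  0.2531] [ 0.858  1.294 -1.069  2.477  3.135  1.295  2.539] [ 0.4 -1.3  0.6]
[[ 0.345  0.124  0.93 ]
 [-0.076 -0.984  0.159]
 [ 0.936 -0.126 -0.33 ]]
```

View pics/w1.png

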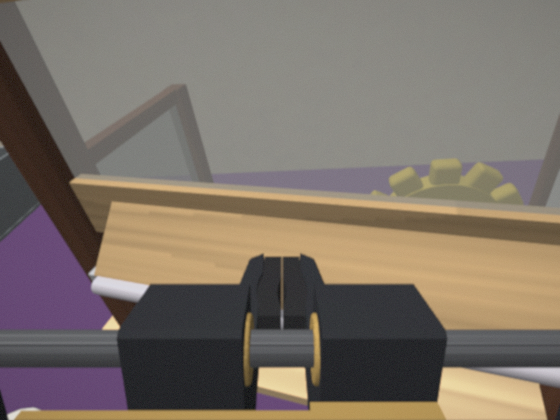

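The wrist view shows the left post at the left, the lip's left end at about (95,286), and the lip again at about (540,373) to the right of the gripper. The shut fingers are in the middle, above and in front of the moulding. I'll triangulate the left end against the side picture.

```bash
cat >> h.py <<'E'
def wray(u,v,s=None):
    s=s or status.get_state(); p=cams.camera_params('wrist'); f=210/np.tan(np.radians(p['vfov'])/2); T=np.array(p['tool_from_camera'])
    M=R.from_quat(s['eef_rot']).as_matrix(); return M@T[:3,3]+s['tool_pos'], M@T[:3,:3]@np.array([(u-p['cx'])/f,(v-p['cy'])/f,1])
def wproj(X,s=None):
    s=s or status.get_state(); p=cams.camera_params('wrist'); f=210/np.tan(np.radians(p['vfov'])/2); T=np.array(p['tool_from_camera'])
    M=R.from_quat(s['eef_rot']).as_matrix(); c=T[:3,:3].T@(M.T@(np.array(X)-s['tool_pos'])-T[:3,3]); return f*c[0]/c[2]+p['cx'],f*c[1]/c[2]+p['cy']
def tri(a,b):
    (o1,d1),(o2,d2)=a,b; A=np.c_[d1,-d2]; t=np.linalg.lstsq(A,o2-o1,rcond=None)[0]; p,q=o1+t[0]*d1,o2+t[1]*d2; return (p+q)/2,np.linalg.norm(p-q)
E
python3 - <<'E'
from h import *
print(tri(wray(95,286),ray('side',261.9,196.4)))
o,d=wray(95,286)
for z in (.125,.14): print(z,o+d*(z-o[2])/d[2])
# lip line visible at right
o,d=wray(540,373)
for z in (.125,.14): print(z,o+d*(z-o[2])/d[2])
E
```

```text
(array([0.65961071, 0.05211095, 0.14935675]), np.float64(0.00032654987064589764))
0.125 [0.68053069 0.07619702 0.125     ]
0.14 [0.66777844 0.06141414 0.14      ]
0.125 [ 0.62828609 -0.20861895  0.125     ]
0.14 [ 0.61959101 -0.20128384  0.14      ]
```

```bash
cat > plan.py <<'E'
from sim import *
from plant import status
import sys
def plan(pos,yaw,pitch,roll):
    s=status.get_state(); M=R.from_quat(s['eef_rot']); q=np.array(s['q'])
    G=goal(yaw,pitch)*R.from_euler('z',roll,degrees=True); d=np.array(pos)-s['tool_pos']
    print('shift now',M.inv().apply(d).round(4),'turn',np.degrees((M.inv()*G).as_rotvec()).round(2),'shift goal',G.inv().apply(d).round(4))
    q,e=walk(q,np.array(pos),G); print(q.round(2),round(e,3))
if __name__=='__main__': a=list(map(float,sys.argv[1:])); plan(a[:3],*a[3:])
E
python3 plan.py .452 -.112 .127 10 -8 8
```

```text
shift now [-0.125   0.0149  0.0227] turn [ 1.67 11.12  0.27] shift goal [-0.1269  0.0158 -0.0022]
[ 0.91  1.67 -0.9   2.39  3.64  1.42  2.66] 0.0
```

play_rows([
  [0,-0.007,-0.002,-0.019,0,0,0],
  [0,-0.03,0.0045,0.007,0.4,2.8,0],
  [0,-0.03,0.0045,0.007,0.4,2.8,0],
  [0,-0.03,0.0045,0.007,0.4,2.8,0],
  [0,-0.03,0.0045,0.007,0.4,2.8,0],
  [0,0,0,0,0,0,0],
])

```text
clock: 9.68
tool_pos: [0.4476, -0.1124, 0.1266]
eef_rot: [0.756, 0.015, 0.647, -0.102]
contact_force: [0.5, 1.5, 1.0]
opening: 0.002
finger_force: 0.0
```

```bash
python3 st.py; python3 plan.py .498 -.104 .127 10 -8 8; python3 - <<'E'
from h import *
snap('wrist','w2.png'); snap('side','side2.png')
E
```

```text
9.675 [ 0.4476 -0.1124  0.1266] [ 0.878  1.645 -0.834  2.405  3.668  1.464  2.609] [0.5 1.5 1. ]
[[ 0.162  0.154  0.975]
 [-0.11  -0.979  0.173]
 [ 0.981 -0.135 -0.142]]
shift now [ 0.0077 -0.0005  0.0505] turn [-0.05  0.18  0.17] shift goal [ 0.0075 -0.0005  0.0505]
[ 0.83  1.61 -0.88  2.29  3.61  1.39  2.54] 0.0
```

View pics/w2.png

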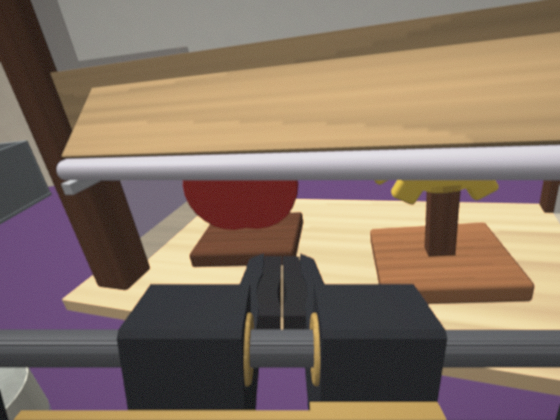

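View pics/side2.png

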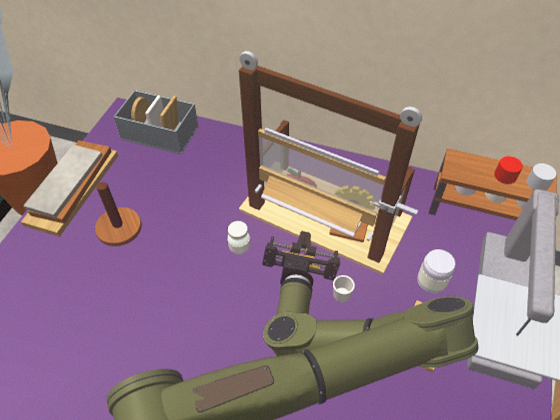

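The lip runs across the wrist view with its left end at (62,169), and the fingertips at (282,258) are well below it. In the side view the gripper stands between the jar and the pot, touching neither.

```bash
python3 - <<'E'
from h import *
s=dict(status.get_state())
s1=dict(tool_pos=np.array([.472,-.1118,.2531]),eef_rot=[.815,.015,.572,-.087])
L,e=tri(wray(62,169),wray(95,286,s1)); print('w1w2',L,e)
L2,e=tri(wray(62,169),ray('side',261.9,196.4)); print('w2side',L2,e)
im=cv2.imread('pics/w2.png').astype(int)
for u in (120,280,450): print(u,im[150:190:2,u].mean(1).round())
# lip axis line at right: points with assumed lip z
for z in (.13,.14,.145,.15):
    o,d=wray(450,168); P=o+d*(z-o[2])/d[2]; o,d=wray(62,169); Q=o+d*(z-o[2])/d[2]; print(z,P,Q,np.degrees(np.arctan2(-(Q-P)[0],(Q-P)[1])))
E
```

```text
w1w2 [0.66021571 0.05134372 0.14867063] 0.0011293771381860114
w2side [0.66014778 0.05224586 0.14859878] 0.00031892991632460796
120 [170. 163. 120. 104. 203. 225. 227. 221. 207. 179. 159. 142. 122. 109.
 101.  90.  74.  55.  45.  42.]
280 [ 90. 128. 219. 225. 224. 220. 214. 199. 180. 163. 144. 128. 115. 104.
  96.  79.  57.  61.  55.  58.]
450 [222. 223. 221. 218. 212. 204. 193. 179. 164. 147. 131. 116. 108. 101.
  98.  97.  97.  94.  81.  78.]
0.13 [ 0.6657052  -0.16628188  0.13      ] [0.72416008 0.11211606 0.13      ] -11.858067573861888
0.14 [ 0.63960231 -0.15959703  0.14      ] [0.68990313 0.07996624 0.14      ] -11.858067573861895
0.145 [ 0.62655087 -0.15625461  0.145     ] [0.67277465 0.06389133 0.145     ] -11.858067573861883
0.15 [ 0.61349943 -0.15291218  0.15      ] [0.65564617 0.04781642 0.15      ] -11.858067573861872
```

play_rows([
  [0,0.003,0,0.015,0,0,0],
  [0,0.003,0,0.015,0,0,0],
  [0,0.001,0,0.014,0,0,0],
  [0,0,0,0,0,0,0],
])

```text
clock: 10.28
tool_pos: [0.4924, -0.1066, 0.1294]
eef_rot: [0.754, 0.016, 0.649, -0.101]
contact_force: [-0.9, 0.3, -0.3]
opening: 0.005
finger_force: 0.0
```

```bash
python3 st.py;  python3 - <<'E'
from h import *
y=np.array([np.sin(np.radians(10)),np.cos(np.radians(10)),0]); x=np.array([y[1],-y[0],0])
L=np.array([.660,.052,.1485]); m=L-.135*y; S=m+.048*x; print('m',m)
o,c=ray('side',370.2,202.1)
for dx in (-.018,-.021,-.024):
  t=((S+x*dx-o)@x)/(c@x); P=o+c*t; print('mark',dx,P,'lateral',(P-S)@y, 'wrist px',wproj(P))
s=snap('scene','scene3.png')
for l in ('mark',):
  for d in finder.spot_in('scene',l)[:2]: print(d['score'],world('scene',d['at']))
E
```

```text
10.275 [ 0.4924 -0.1066  0.1294] [ 0.835  1.604 -0.871  2.308  3.615  1.394  2.551] [-0.9  0.3 -0.3]
[[ 0.157  0.155  0.975]
 [-0.107 -0.979  0.173]
 [ 0.982 -0.132 -0.137]]
m [ 0.6365575  -0.08094905  0.1485    ]
mark -0.018 [ 0.6402515  -0.23276244  0.2581732 ] lateral -0.14886554624859044 wrist px (np.float64(1118.9201089811736), np.float64(-495.3732010918441))
mark -0.021 [ 0.63717157 -0.23295326  0.26181647] lateral -0.14958829583700506 wrist px (np.float64(1183.0923290127312), np.float64(-567.4682696963262))
mark -0.024 [ 0.63409164 -0.23314409  0.26545975] lateral -0.1503110454254197 wrist px (np.float64(1258.9053578918463), np.float64(-652.6413479452244))
```

play_rows([
  [0,0.0098,-0.0013,-0.0014,0,0,0],
  [0,0.0079,-0.001,-0.0011,0,0,0],
  [0,0.0039,-0.0005,-0.0006,0,0,0],
  [0,0.0039,-0.0005,-0.0006,0,0,0],
  [0,0.0039,-0.0005,-0.0006,0,0,0],
  [0,0.0039,-0.0005,-0.0006,0,0,0],
])

```text
clock: 11.12
tool_pos: [0.4908, -0.1069, 0.1628]
eef_rot: [0.755, 0.016, 0.648, -0.102]
contact_force: [-0.3, 0.8, -3.2]
opening: 0.009
finger_force: 1.4
```

```bash
python3 st.py
```

```text
11.125 [ 0.4908 -0.1069  0.1628] [ 0.832  1.539 -0.904  2.354  3.553  1.405  2.543] [-0.3  0.8 -3.2]
[[ 0.16   0.156  0.975]
 [-0.108 -0.979  0.174]
 [ 0.981 -0.134 -0.14 ]]
```

play_rows([
  [0,0.005,-0.0007,-0.0007,0,0,0],
  [0,0.0069,-0.0009,-0.001,0,0,0],
  [0,0.0069,-0.0009,-0.001,0,0,0],
  [0,0.0069,-0.0009,-0.001,0,0,0],
  [0,0.0069,-0.0009,-0.001,0,0,0],
  [0,0.0069,-0.0009,-0.001,0,0,0],
  [0,0.0059,-0.0008,-0.0008,0,0,0],
  [0,0.0039,-0.0005,-0.0006,0,0,0],
])

```text
clock: 12.12
tool_pos: [0.4909, -0.107, 0.2135]
eef_rot: [0.754, 0.016, 0.648, -0.102]
contact_force: [-1.9, 1.9, -2.9]
opening: 0.006
finger_force: 1.5
```

```bash
python3 st.py; python3 - <<'E'
from h import *
snap('wrist','w3.png'); snap('side','side3.png'); snap('scene','scene3.png')
a=cv2.imread('pics/side3.png')[165:270,290:430]; b=cv2.imread('pics/scene3.png')[150:255,120:330]
c=cv2.resize(a,(560,420),interpolation=cv2.INTER_CUBIC)[:,:400]; d=cv2.resize(b[:75,:100],(400,300),interpolation=cv2.INTER_CUBIC)
d=cv2.copyMakeBorder(d,0,120,0,0,cv2.BORDER_CONSTANT); cv2.imwrite('pics/c3.png',np.hstack([c,d]))
E
```

```text
12.125 [ 0.4909 -0.107   0.2135] [ 0.828  1.434 -0.959  2.406  3.459  1.406  2.516] [-1.9  1.9 -2.9]
[[ 0.159  0.156  0.975]
 [-0.108 -0.979  0.174]
 [ 0.981 -0.133 -0.139]]
```

View pics/c3.png

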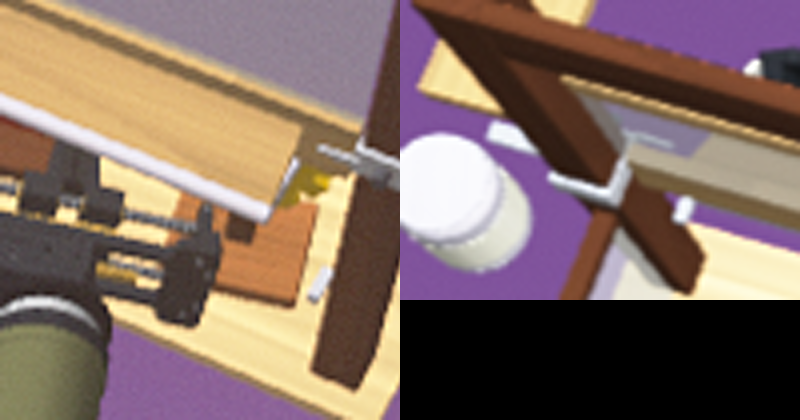

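In the side crop the tongue's tip is at about (369.5,202.2) and the lip's right end at (357,218.5). In the scene crop the tongue shows through the pane, with its tip at about (188,186.5). I'll triangulate both.

```bash
python3 - <<'E'
from h import *
y=np.array([np.sin(np.radians(10)),np.cos(np.radians(10)),0]); x=np.array([y[1],-y[0],0]); m=np.array([.6366,-.081,0])
P,e=tri(ray('side',369.5,202.2),ray('scene',188,186.5)); print('mark',P,e,'local',(P-m)@x,(P-m)@y)
for s in ((369.5,202.2),):
  o,c=ray('side',*s)
  for dx in (.024,.027,.03): t=((m+x*dx-o)@x)/(c@x); print(dx,(o+c*t),((o+c*t)-m)@y)
# lip height now: right end on plane local x=-0.006+... front silhouette
o,c=ray('side',357,218.5); t=((m-o)@x)/(c@x); Q=o+c*t; print('lip right',Q,(Q-m)@y)
o,c=ray('side',354,234.8); t=((m-o)@x)/(c@x); Q=o+c*t; print('lip right at start',Q,(Q-m)@y)
E
```

```text
mark [ 0.64782851 -0.22983119  0.2477584 ] 0.0018214656124800914 local 0.0369021886451638 -0.1446203029775902
0.024 [ 0.63442165 -0.2315645   0.26408897] -0.14865535447161604
0.027 [ 0.63750263 -0.23136774  0.26044076] -0.1479265765777628
0.03 [ 0.6405836  -0.23117098  0.25679255] -0.1471977986839095
lip right [ 0.61357622 -0.21157437  0.21804552] -0.1325886910153706
lip right at start [ 0.61354837 -0.21173231  0.15048657] -0.1327490709970573
```

play_rows([
  [0,0.0049,-0.0007,-0.0007,0,0,0],
  [0,0.0059,-0.0008,-0.0008,0,0,0],
  [0,0.0039,-0.0005,-0.0006,0,0,0],
  [0,0,0,0,0,0,0],
])

```text
clock: 12.78
tool_pos: [0.4911, -0.1074, 0.2287]
eef_rot: [0.754, 0.015, 0.649, -0.101]
contact_force: [0.1, 0.0, -0.3]
opening: 0.004
finger_force: 0.2
```

```bash
python3 st.py; python3 - <<'E'
from sim import *
from plant import status
s=status.get_state(); q=np.array(s['q']); p=np.array(s['tool_pos']); G=R.from_quat(s['eef_rot'])
for d in ([0,0,-.012],[-.05,-.01,-.012],[-.05,-.07,-.012],[-.05,-.09,.0]):
    q,e=walk(q,p+d,G); print(d,q.round(2),round(e,3),G.inv().apply(d).round(4))
G2=goal(0,-8)*R.from_euler('z',8,degrees=True); q,e=walk(q,p+[-.05,-.09,0],G2);print(q.round(2),e)
E
```

```text
12.775 [ 0.4911 -0.1074  0.2287] [ 0.828  1.401 -0.976  2.417  3.431  1.404  2.505] [ 0.1  0.  -0.3]
[[ 0.158  0.155  0.975]
 [-0.108 -0.979  0.173]
 [ 0.982 -0.133 -0.137]]
[0, 0, -0.012] [ 0.83  1.43 -0.96  2.41  3.45  1.41  2.51] 0.0 [-0.0118  0.0016  0.0016]
[-0.05, -0.01, -0.012] [ 0.87  1.46 -0.94  2.53  3.51  1.5   2.57] 0.0 [-0.0186  0.0036 -0.0488]
[-0.05, -0.07, -0.012] [ 1.03  1.4  -0.9   2.44  3.6   1.27  2.47] 0.0 [-0.0121  0.0624 -0.0592]
[-0.05, -0.09, 0.0] [ 1.08  1.36 -0.9   2.41  3.62  1.19  2.42] 0.0 [ 0.0019  0.0804 -0.0643]
[ 1.02  1.39 -0.93  2.47  3.47  1.44  2.48] 4.7654493598008605e-05
```

play_rows([
  [0,-0.0118,0.0016,0.0016,0,0,0],
  [0,-0.0023,0.0007,-0.0168,0,0,0],
  [0,-0.0023,0.0007,-0.0168,0,0,0],
  [0,-0.0023,0.0007,-0.0168,0,0,0],
  [0,0.007,0.0256,-0.005,0,0,0],
  [0,0.007,0.0256,-0.005,0,0,0],
  [0,0.007,0.0256,-0.005,0,0,0],
  [0,0,0,0,0,0,0],
])

```text
clock: 13.78
tool_pos: [0.4414, -0.1993, 0.2281]
eef_rot: [0.754, 0.014, 0.649, -0.1]
contact_force: [-0.2, 0.3, -0.7]
opening: 0.004
finger_force: 0.0
```

```bash
python3 st.py; python3 - <<'E'
from h import *
snap('wrist','w4.png')
E
```

```text
13.775 [ 0.4414 -0.1993  0.2281] [ 1.078  1.359 -0.895  2.41   3.623  1.194  2.417] [-0.2  0.3 -0.7]
[[ 0.158  0.151  0.976]
 [-0.107 -0.98   0.169]
 [ 0.982 -0.131 -0.139]]
```

View pics/w4.png

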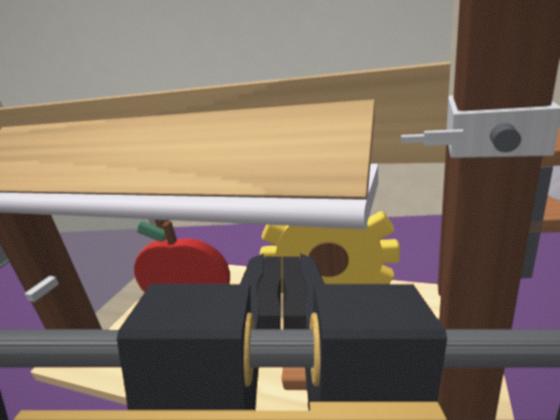

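The tongue's tip is at about (402,139). The lip's right end is at about (366,207), with its underside near row 222, so the lip is still below the mark. I'll fit the lip height from its edges.

```bash
cat > lipz.py <<'E'
from h import *
yw=np.radians(-10); y=np.array([-np.sin(yw),np.cos(yw),0]); x=np.array([y[1],-y[0],0])
def edge_rows(lat,zl,m,s):   # lower silhouette & upper one of the round edge at lateral
    a=np.linspace(0,2*np.pi,90); P=[m+lat*y+[0,0,zl]+.006*(np.cos(t)*x+np.sin(t)*np.array([0,0,1])) for t in a]
    p=np.array([wproj(q,s) for q in P]); return p[:,0].mean(),p[:,1].min(),p[:,1].max()
E
python3 - <<'E'
from lipz import *
s=dict(status.get_state()); im=cv2.imread('pics/w4.png')
for u in (150,340): print(u,[int(v) for v in im[184:232,u].mean(1)])
print('tongue col405-440', [int(v) for v in im[128:150,415].mean(1)]); print('row138',[int(v) for v in im[138,394:412].mean(1)])
P,e=tri(wray(402,139,s),ray('side',369.5,202.2)); m=np.array([.6366,-.081,0]); print('mark',P,e,(P-m)@x,(P-m)@y)
for dx in (.024,.027,.030):
    o,c=wray(402,139,s); t=((m+x*dx-o)@x)/(c@x); Q=o+c*t; print(dx,Q,(Q-m)@y)
o,c=wray(366,207,s); t=((m-o)@x)/(c@x); Q=o+c*t; print('lip R',Q,(Q-m)@y)
for z in (.22,.225,.23,.235): print(z,[np.round(edge_rows(l,z,m,s),1) for l in (-.135,-.11,-.03)])
E
```

```text
150 [186, 187, 183, 180, 178, 176, 174, 173, 155, 119, 107, 149, 212, 229, 232, 233, 234, 235, 236, 233, 228, 224, 217, 205, 197, 186, 174, 163, 152, 141, 131, 122, 115, 110, 103, 103, 102, 101, 103, 104, 103, 105, 102, 100, 91, 84, 80, 74]
340 [172, 174, 175, 173, 173, 169, 168, 168, 167, 164, 161, 142, 113, 92, 121, 186, 224, 233, 235, 236, 235, 234, 233, 231, 229, 226, 221, 217, 215, 212, 202, 193, 184, 174, 167, 157, 148, 139, 129, 122, 118, 111, 111, 107, 109, 106, 102, 101]
tongue col405-440 [110, 108, 108, 106, 108, 130, 171, 191, 175, 141, 127, 126, 126, 123, 120, 114, 109, 106, 108, 109, 107, 106]
row138 [110, 111, 111, 111, 108, 113, 117, 126, 128, 133, 133, 134, 131, 131, 129, 129, 129, 128]
mark [ 0.64802251 -0.22897053  0.24878035] 0.0036457206696477356 0.036943785273946 -0.14373902473972724
0.024 [ 0.63549097 -0.22550011  0.25290709] -0.14249740955173504
0.027 [ 0.63846704 -0.22589829  0.25204271] -0.14237275005272043
0.03 [ 0.64144311 -0.22629647  0.25117832] -0.14224809055370582
lip R [ 0.61415834 -0.20827298  0.2310299 ] -0.1292363713233956
0.22 [array([380.6, 216.4, 244.4]), array([323.6, 214.6, 241.1]), array([176. , 209.9, 232.5])]
0.225 [array([380.3, 205.9, 234.3]), array([322.7, 204.7, 231.5]), array([173.6, 201.3, 224.2])]
0.23 [array([380.1, 195.2, 223.9]), array([321.7, 194.5, 221.6]), array([171.1, 192.6, 215.8])]
0.235 [array([379.9, 184.1, 213.2]), array([320.7, 184. , 211.5]), array([168.5, 183.6, 207.1])]
```

play_rows([
  [0,-0.007,-0.0256,0.005,0,0,0],
  [0,-0.007,-0.0256,0.005,0,0,0],
  [0,-0.007,-0.0256,0.005,0,0,0],
  [0,0.0023,-0.0007,0.0168,0,0,0],
  [0,0.0023,-0.0007,0.0168,0,0,0],
  [0,0.0023,-0.0007,0.0168,0,0,0],
  [0,0.0039,-0.0005,-0.0005,0,0,0],
  [0,0,0,0,0,0,0],
])

```text
clock: 14.82
tool_pos: [0.4902, -0.1063, 0.22]
eef_rot: [0.755, 0.016, 0.648, -0.103]
contact_force: [-0.1, 0.5, 0.1]
opening: 0.008
finger_force: 0.0
```

```bash
python3 st.py
```

```text
14.825 [ 0.4902 -0.1063  0.22  ] [ 0.822  1.415 -0.957  2.414  3.45   1.41   2.502] [-0.1  0.5  0.1]
[[ 0.16   0.157  0.974]
 [-0.109 -0.978  0.176]
 [ 0.981 -0.134 -0.14 ]]
```

play_rows([
  [0,0.0049,-0.0007,-0.0007,0,0,0],
  [0,0.0039,-0.0005,-0.0006,0,0,0],
  [0,0.0039,-0.0005,-0.0006,0,0,0],
  [0,0.0039,-0.0005,-0.0006,0,0,0],
  [0,0.0039,-0.0005,-0.0006,0,0,0],
  [0,0.0039,-0.0005,-0.0006,0,0,0],
  [0,0.002,-0.0003,-0.0003,0,0,0],
  [0,0,0,0,0,0,0],
])

```text
clock: 15.82
tool_pos: [0.4906, -0.1073, 0.2472]
eef_rot: [0.754, 0.016, 0.648, -0.102]
contact_force: [-0.8, 0.4, -1.7]
opening: -0.0
finger_force: 0.7
```

```bash
python3 st.py; python3 - <<'E'
from sim import *
from plant import status
s=status.get_state(); q=np.array(s['q']); p=np.array(s['tool_pos']); G=R.from_quat(s['eef_rot'])
for d in ([0,0,-.012],[-.05,-.01,-.012],[-.05,-.09,-.06]):
    q,e=walk(q,p+d,G); print(d,q.round(2),round(e,3),G.inv().apply(d).round(4))
E
```

```text
15.825 [ 0.4906 -0.1073  0.2472] [ 0.825  1.353 -0.986  2.431  3.399  1.399  2.479] [-0.8  0.4 -1.7]
[[ 0.159  0.156  0.975]
 [-0.108 -0.979  0.174]
 [ 0.981 -0.133 -0.138]]
[0, 0, -0.012] [ 0.82  1.38 -0.97  2.42  3.42  1.4   2.49] 0.0 [-0.0118  0.0016  0.0017]
[-0.05, -0.01, -0.012] [ 0.86  1.42 -0.95  2.55  3.47  1.5   2.54] 0.0 [-0.0186  0.0036 -0.0488]
[-0.05, -0.09, -0.06] [ 1.07  1.45 -0.85  2.38  3.69  1.21  2.45] 0.0 [-0.0571  0.0883 -0.0561]
```

play_rows([
  [0,-0.0118,0.0016,0.0016,0,0,0],
  [0,-0.0023,0.0007,-0.0168,0,0,0],
  [0,-0.0023,0.0007,-0.0168,0,0,0],
  [0,-0.0023,0.0007,-0.0168,0,0,0],
  [0,-0.0128,0.0282,-0.0024,0,0,0],
  [0,-0.0128,0.0282,-0.0024,0,0,0],
  [0,-0.0128,0.0282,-0.0024,0,0,0],
  [0,0,0,0,0,0,0],
])

```text
clock: 16.82
tool_pos: [0.4407, -0.1997, 0.1854]
eef_rot: [0.755, 0.014, 0.648, -0.099]
contact_force: [-0.1, 2.2, 0.4]
opening: 0.003
finger_force: 0.0
```

```bash
python3 st.py; python3 - <<'E'
from h import *
im=snap('wrist','w5.png')
cv2.imwrite('pics/w5c.png',cv2.resize(im[60:210,300:500,::-1],None,fx=4,fy=4,interpolation=cv2.INTER_CUBIC))
E
```

```text
16.825 [ 0.4407 -0.1997  0.1854] [ 1.08   1.453 -0.854  2.374  3.688  1.203  2.452] [-0.1  2.2  0.4]
[[ 0.159  0.149  0.976]
 [-0.108 -0.98   0.167]
 [ 0.981 -0.132 -0.14 ]]
```

View pics/w5c.png

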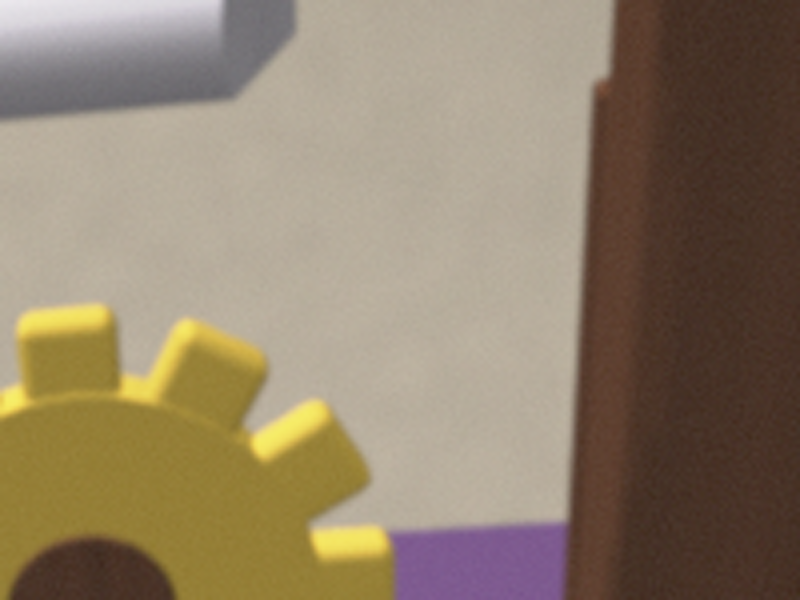

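```bash
python3 - <<'E'
from lipz import *
s=dict(status.get_state()); m=np.array([.6366,-.081,0])
for z in (.25,.252,.254): print(z,wproj(m+.027*x-.1424*y+[0,0,z],s))
for z in (.244,.247,.25,.252): print(z,[np.round(edge_rows(l,z,m,s),1) for l in (-.129,-.11,-.05)])
im=cv2.imread('pics/w5.png')
for u in (200,340,352): print(u,[int(v) for v in im[40:96,u].mean(1)])
for u in (395,405,415,425): print(u,[int(v) for v in im[40:80,u].mean(1)])
for v in (54,57,60,63): print(v,[int(a) for a in im[v,380:412].mean(1)])
E
```

```text
0.25 (np.float64(401.62278037590295), np.float64(42.87615084111712))
0.252 (np.float64(401.65161484431997), np.float64(37.45280182970279))
0.254 (np.float64(401.68078372014793), np.float64(31.966555591432723))
0.244 [array([359.1,  52.6,  87.9]), array([308.4,  58.9,  92.4]), array([176. ,  75.3, 104.1])]
0.247 [array([358.7,  43.4,  79.4]), array([307.6,  50.2,  84.3]), array([174.2,  67.9,  97.1])]
0.25 [array([358.3,  34. ,  70.6]), array([306.7,  41.4,  76. ]), array([172.4,  60.5,  90.1])]
0.252 [array([358.1,  27.6,  64.7]), array([306.2,  35.4,  70.4]), array([171.2,  55.4,  85.3])]
200 [175, 176, 173, 173, 173, 169, 167, 169, 173, 178, 183, 185, 187, 189, 188, 186, 184, 183, 182, 183, 180, 169, 142, 109, 88, 84, 83, 90, 134, 199, 229, 234, 234, 234, 235, 232, 229, 226, 218, 206, 193, 185, 176, 167, 160, 150, 143, 137, 130, 127, 122, 118, 116, 113, 112, 110]
340 [170, 167, 165, 149, 117, 90, 79, 75, 76, 80, 95, 153, 219, 235, 237, 235, 232, 227, 224, 222, 219, 216, 213, 205, 197, 190, 180, 176, 168, 159, 153, 145, 141, 136, 129, 126, 120, 120, 117, 113, 112, 112, 109, 109, 105
[... 1111 characters left out ...]
168, 168, 167, 167, 170, 167, 169, 169, 170]
54 [167, 164, 166, 166, 165, 165, 166, 167, 168, 168, 167, 170, 166, 170, 167, 165, 166, 166, 168, 168, 167, 165, 167, 168, 167, 167, 167, 166, 165, 166, 166, 167]
57 [169, 166, 165, 168, 166, 167, 168, 168, 169, 168, 165, 165, 166, 167, 165, 165, 166, 164, 165, 165, 167, 166, 165, 167, 168, 167, 166, 166, 166, 167, 165, 167]
60 [166, 166, 170, 169, 170, 167, 167, 167, 166, 167, 166, 167, 166, 166, 165, 167, 164, 166, 165, 165, 166, 166, 165, 167, 166, 169, 167, 165, 163, 166, 165, 165]
63 [166, 167, 169, 168, 169, 169, 166, 168, 170, 171, 168, 168, 168, 166, 164, 167, 168, 167, 167, 168, 167, 170, 166, 164, 167, 166, 167, 165, 168, 168, 167, 166]
```

```bash
python3 - <<'E'
from lipz import *
s=dict(status.get_state()); m=np.array([.6366,-.081,0])
im=cv2.imread('pics/w5.png')
for u in (404,408,412,420): print(u,[int(v) for v in im[22:48,u].mean(1)])
for v in (34,37,39): print(v,[int(a) for a in im[v,394:412].mean(1)])
for dx in (.024,.027,.03):
  for z in (.250,.252): print(dx,z,[np.round(wproj(m+dx*x-.1405*y+[0,0,z+h],s),1) for h in (-.0015,.0015)])
E
```

```text
404 [104, 105, 106, 102, 104, 105, 107, 108, 114, 136, 155, 166, 163, 155, 135, 130, 129, 128, 129, 132, 140, 154, 164, 165, 167, 167]
408 [105, 105, 105, 102, 104, 105, 104, 108, 123, 146, 160, 163, 161, 146, 132, 129, 126, 129, 130, 134, 145, 156, 161, 164, 164, 164]
412 [105, 105, 102, 104, 103, 104, 107, 118, 140, 156, 165, 165, 154, 136, 131, 126, 130, 129, 131, 140, 155, 162, 162, 162, 164, 165]
420 [103, 103, 105, 102, 103, 106, 116, 139, 156, 162, 162, 148, 137, 130, 130, 129, 128, 131, 137, 154, 162, 163, 165, 165, 166, 165]
34 [164, 162, 167, 167, 166, 165, 165, 166, 166, 166, 163, 164, 160, 163, 161, 155, 155, 157]
37 [167, 169, 167, 168, 163, 151, 137, 132, 131, 129, 130, 130, 129, 128, 129, 128, 128, 128]
39 [168, 167, 168, 168, 165, 151, 135, 130, 127, 130, 128, 129, 130, 127, 129, 129, 127, 129]
0.024 0.25 [array([396.3,  48. ]), array([396.3,  39.9])]
0.024 0.252 [array([396.3,  42.6]), array([396.3,  34.3])]
0.027 0.25 [array([396.7,  47.5]), array([396.7,  39.5])]
0.027 0.252 [array([396.7,  42.2]), array([396.7,  34. ])]
0.03 0.25 [array([397.1,  47. ]), array([397.1,  39.1])]
0.03 0.252 [array([397.1,  41.7]), array([397.1,  33.7])]
```

play_rows([
  [0,0.0128,-0.0282,0.0024,0,0,0],
  [0,0.0128,-0.0282,0.0024,0,0,0],
  [0,0.0128,-0.0282,0.0024,0,0,0],
  [0,0.0023,-0.0007,0.0168,0,0,0],
  [0,0.0023,-0.0007,0.0168,0,0,0],
  [0,0.0023,-0.0007,0.0168,0,0,0],
  [0,0.0039,-0.0005,-0.0005,0,0,0],
  [0,0,0,0,0,0,0],
])

```text
clock: 17.88
tool_pos: [0.49, -0.1064, 0.2394]
eef_rot: [0.754, 0.016, 0.648, -0.103]
contact_force: [0.4, -0.4, 0.0]
opening: 0.007
finger_force: 0.0
```

```bash
python3 st.py
```

```text
17.875 [ 0.49   -0.1064  0.2394] [ 0.825  1.374 -0.983  2.428  3.413  1.402  2.492] [ 0.4 -0.4  0. ]
[[ 0.159  0.158  0.975]
 [-0.108 -0.978  0.176]
 [ 0.981 -0.134 -0.139]]
```

play_rows([
  [0,0.0039,-0.0005,-0.0006,0,0,0],
  [0,0.0029,-0.0004,-0.0004,0,0,0],
  [0,0.002,-0.0003,-0.0003,0,0,0],
  [0,0.002,-0.0003,-0.0003,0,0,0],
  [0,0.0015,-0.0002,-0.0002,0,0,0],
  [0,0.001,-0.0001,-0.0001,0,0,0],
  [0,0,0,0,0,0,0],
])

```text
clock: 18.75
tool_pos: [0.4905, -0.1075, 0.2523]
eef_rot: [0.755, 0.016, 0.648, -0.102]
contact_force: [-1.2, -0.1, -2.5]
opening: 0.002
finger_force: 1.2
```

```bash
python3 st.py
```

```text
18.75 [ 0.4905 -0.1075  0.2523] [ 0.828  1.343 -0.996  2.435  3.387  1.394  2.479] [-1.2 -0.1 -2.5]
[[ 0.16   0.155  0.975]
 [-0.108 -0.979  0.174]
 [ 0.981 -0.133 -0.14 ]]
```

play_rows([
  [0,-0.0118,0.0016,0.0016,0,0,0],
  [0,-0.0023,0.0007,-0.0168,0,0,0],
  [0,-0.0023,0.0007,-0.0168,0,0,0],
  [0,-0.0023,0.0007,-0.0168,0,0,0],
  [0,-0.0128,0.0282,-0.0024,0,0,0],
  [0,-0.0128,0.0282,-0.0024,0,0,0],
  [0,-0.0128,0.0282,-0.0024,0,0,0],
  [0,0,0,0,0,0,0],
])

```text
clock: 19.75
tool_pos: [0.4407, -0.1995, 0.191]
eef_rot: [0.755, 0.014, 0.648, -0.099]
contact_force: [1.3, -0.3, 0.9]
opening: 0.006
finger_force: 0.0
```

```bash
python3 st.py; python3 - <<'E'
from lipz import *
s=dict(status.get_state()); m=np.array([.6366,-.081,0]); im=snap('wrist','w6.png')[:,:,::-1]
cv2.imwrite('pics/w6c.png',cv2.resize(im[10:140,290:470],None,fx=4.4,fy=4.4,interpolation=cv2.INTER_CUBIC))
for u in (340,350): print(u,[int(v) for v in im[20:90,u].mean(1)])
for u in (404,412): print(u,[int(v) for v in im[30:64,u].mean(1)])
for z in (.249,.2505,.252): print(z,np.round(edge_rows(-.125,z,m,s),1),[np.round(wproj(m+.027*x-.1424*y+[0,0,z+h],s),1) for h in (-.0015,.0015)])
E
```

```text
19.75 [ 0.4407 -0.1995  0.191 ] [ 1.084  1.446 -0.868  2.38   3.675  1.196  2.457] [ 1.3 -0.3  0.9]
[[ 0.159  0.15   0.976]
 [-0.108 -0.98   0.168]
 [ 0.981 -0.132 -0.14 ]]
340 [173, 174, 175, 174, 173, 171, 167, 164, 160, 159, 162, 161, 163, 165, 169, 171, 173, 173, 175, 176, 173, 173, 170, 169, 165, 159, 141, 106, 85, 80, 80, 78, 80, 112, 173, 224, 236, 236, 234, 230, 226, 224, 220, 218, 216, 208, 201, 193, 186, 178, 171, 165, 158, 149, 142, 136, 132, 128, 123, 118, 118, 112, 114, 112, 109, 111, 105, 107, 121, 150]
350 [175, 171, 171, 172, 170, 167, 165, 161, 160, 161, 165, 166, 166, 169, 171, 172, 174, 174, 175, 174, 171, 169, 166, 164, 156, 132, 101, 80, 76, 75, 77, 82, 124, 190, 228, 236, 235, 234, 229, 225, 223, 220, 216, 214, 208, 198, 194, 185, 180, 171, 163, 155, 151, 142, 136, 131, 126, 123, 119, 118, 113, 113, 111, 109, 110, 107, 107, 119, 145, 164]
404 [105, 104, 110, 127, 149, 161, 164, 163, 163, 163, 164, 163, 164, 165, 164, 167, 164, 165, 171, 171, 156, 136, 127, 128, 129, 130, 136, 147, 158, 166, 167, 164, 164, 167]
412 [103, 112, 130, 150, 163, 162, 162, 164, 164, 162, 164, 163, 164, 164, 163, 162, 163, 167, 170, 157, 135, 130, 129, 132, 126, 134, 144, 157, 164, 165, 165, 165, 166, 165]
0.249 [342.2  53.   87.9] [array([396.1,  61.9]), array([396.1,  54. ])]
0.2505 [341.9  48.5  83.7] [array([396.1,  58. ]), array([396.1,  50.1])]
0.252 [341.7  43.9  79.5] [array([396.1,  54. ]), array([396.1,  46.1])]
```

View pics/w6c.png

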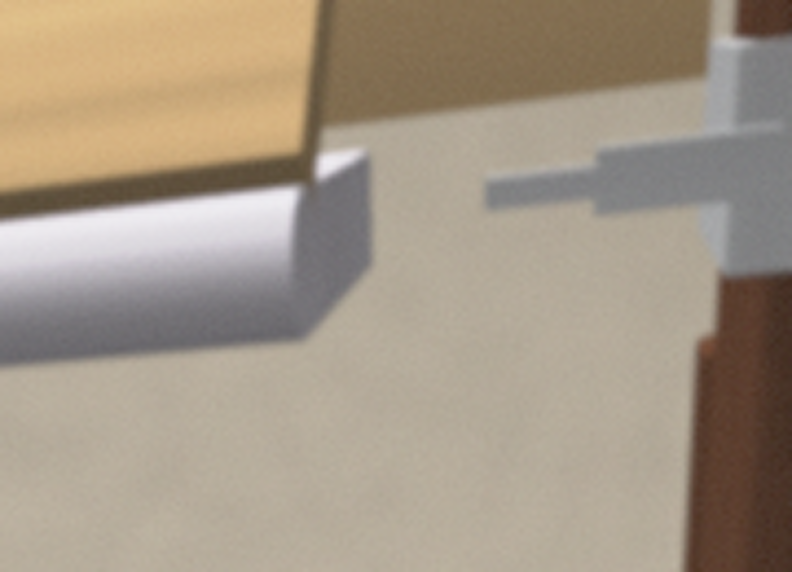

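The lip is about 1.2 mm below the tongue. I'll give it one last small push.

play_rows([
  [0,0.0128,-0.0282,0.0024,0,0,0],
  [0,0.0128,-0.0282,0.0024,0,0,0],
  [0,0.0128,-0.0282,0.0024,0,0,0],
  [0,0.0023,-0.0007,0.0168,0,0,0],
  [0,0.0023,-0.0007,0.0168,0,0,0],
  [0,0.0023,-0.0007,0.0168,0,0,0],
  [0,0.0039,-0.0005,-0.0005,0,0,0],
  [0,0,0,0,0,0,0],
])

```text
clock: 20.8
tool_pos: [0.49, -0.1064, 0.245]
eef_rot: [0.754, 0.016, 0.648, -0.103]
contact_force: [-1.0, 0.0, -0.4]
opening: 0.004
finger_force: 0.0
```

play_rows([
  [0,0.0029,-0.0004,-0.0004,0,0,0],
  [0,0.002,-0.0003,-0.0003,0,0,0],
  [0,0.001,-0.0001,-0.0001,0,0,0],
  [0,0,0,0,0,0,0],
])

```text
clock: 21.3
tool_pos: [0.4906, -0.1075, 0.2503]
eef_rot: [0.755, 0.016, 0.648, -0.102]
contact_force: [0.5, -0.1, 0.2]
opening: 0.001
finger_force: 0.0
```

```bash
python3 st.py
```

```text
21.3 [ 0.4906 -0.1075  0.2503] [ 0.83   1.351 -1.     2.433  3.388  1.393  2.487] [ 0.5 -0.1  0.2]
[[ 0.16   0.155  0.975]
 [-0.108 -0.979  0.173]
 [ 0.981 -0.133 -0.139]]
```

Need about 3 mm more, to a TCP height of 0.2533.

play_rows([
  [0,0.001,-0.0001,-0.0001,0,0,0],
  [0,0.001,-0.0001,-0.0001,0,0,0],
  [0,0.0005,-0.0001,-0.0001,0,0,0],
  [0,0.0005,-0.0001,-0.0001,0,0,0],
  [0,0,0,0,0,0,0],
])

```text
clock: 21.92
tool_pos: [0.4907, -0.1075, 0.2531]
eef_rot: [0.755, 0.016, 0.648, -0.102]
contact_force: [1.0, -0.5, -2.0]
opening: 0.006
finger_force: 1.1
```

```bash
python3 st.py
```

```text
21.925 [ 0.4907 -0.1075  0.2531] [ 0.83   1.344 -1.003  2.434  3.382  1.391  2.484] [ 1.  -0.5 -2. ]
[[ 0.16   0.155  0.975]
 [-0.108 -0.979  0.173]
 [ 0.981 -0.133 -0.14 ]]
```

play_rows([
  [0,-0.0118,0.0016,0.0016,0,0,0],
  [0,-0.0023,0.0007,-0.0168,0,0,0],
  [0,-0.0023,0.0007,-0.0168,0,0,0],
  [0,-0.0023,0.0007,-0.0168,0,0,0],
  [0,-0.0128,0.0282,-0.0024,0,0,0],
  [0,-0.0128,0.0282,-0.0024,0,0,0],
  [0,-0.0128,0.0282,-0.0024,0,0,0],
  [0,0,0,0,0,0,0],
])

```text
clock: 22.92
tool_pos: [0.4404, -0.1994, 0.192]
eef_rot: [0.755, 0.014, 0.648, -0.1]
contact_force: [-0.5, 0.4, -0.2]
opening: 0.005
finger_force: 0.0
```

```bash
python3 st.py; python3 - <<'E'
from lipz import *
s=dict(status.get_state()); m=np.array([.6366,-.081,0]); im=snap('wrist','w7.png')[:,:,::-1]
for u in (342,): print(u,list(enumerate([int(v) for v in im[50:60,u].mean(1)],50)),list(enumerate([int(v) for v in im[80:98,u].mean(1)],80)))
for u in (404,): print(u,list(enumerate([int(v) for v in im[44:66,u].mean(1)],44)))
for z in (.249,.2505,.252): print(z,np.round(edge_rows(-.125,z,m,s),1),[np.round(wproj(m+d*x-l*y+[0,0,z],s),1) for d,l in ((.027,.1435),(.034,.1445))])
E
```

```text
22.925 [ 0.4404 -0.1994  0.192 ] [ 1.087  1.446 -0.874  2.381  3.67   1.192  2.462] [-0.5  0.4 -0.2]
[[ 0.16   0.15   0.976]
 [-0.108 -0.98   0.168]
 [ 0.981 -0.132 -0.14 ]]
342 [(50, 77), (51, 76), (52, 83), (53, 120), (54, 187), (55, 228), (56, 235), (57, 236), (58, 233), (59, 229)] [(80, 115), (81, 111), (82, 112), (83, 110), (84, 108), (85, 109), (86, 109), (87, 109), (88, 124), (89, 150), (90, 171), (91, 172), (92, 175), (93, 172), (94, 174), (95, 170), (96, 173), (97, 171)]
404 [(44, 164), (45, 163), (46, 167), (47, 165), (48, 166), (49, 167), (50, 170), (51, 171), (52, 159), (53, 137), (54, 131), (55, 128), (56, 130), (57, 127), (58, 135), (59, 147), (60, 159), (61, 165), (62, 167), (63, 165), (64, 167), (65, 166)]
0.249 [342.6  55.5  90.2] [array([399.2,  59.7]), array([402.4,  57.8])]
0.2505 [342.4  51.   86. ] [array([399.2,  55.8]), array([402.4,  54. ])]
0.252 [342.1  46.4  81.8] [array([399.2,  51.9]), array([402.5,  50.2])]
```

The lip is within about 0.5 mm of the pointer and not above it. The hand is clear, with no contact.

```bash
python3 -c "
from plant import r
print(r.finish_job())"
```

```text
the job is handed in; nothing more can be done
None
```

I pushed the window up from beneath until the lip was level with the pointer (0 to 0.8 mm below it by the last wrist-camera measurement, no overshoot), drew the hand back clear, and handed the job in at about 23 s.

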